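# Fetch the parts basket from the deep rinse tank with the hook rod

## Task

Take the hook rod from its fork stand and use it to fish the parts basket out of the deep rinse tank; the basket's lugs are held down under keeper strips, so draw it along the tank until you feel it come free at their gap, without forcing it. Set the basket down gently, upright and flat on the glass of the loading plate, unhook it and hang the rod back in its fork. Do not touch the basket with the fingers, drop it or tip it over, and leave the ring gauge, the jar and the setting block where they are.

Things in the scene. Friction and masses are not known exactly. Their poses are not given: they have to be found in the camera images.
- tank: Fixed deep rinse tank, open top, dry. Origin: centre of its underside on the bench; z up. Inside 76 mm wide (x), 150 mm long (y), 165 mm to the rim, inner floor 4 mm up; long walls 6 mm thick, end walls 35 mm (outside 88 x 220). The gripper does not fit in.
- tank_ledge (a point): Tank's middle at ledge height, 47 mm up; axes as the tank. A ledge runs along each long wall, x = 26 to 38 mm either side, 6 mm thick: on these two the basket hangs by its lugs, with 8 mm of play up to the keeper strips. Pushed along by its bail the basket tips and jams; hung on the hook and raised 3 to 5 mm off the ledges it can be drawn along freely.
- tank_keeper (a point): Tank's middle line at y = -10 mm, 69 mm up, level with the keeper strips' top. Strips (6 mm thick, underside 63 mm up, over the ledges) stop the basket's lugs from rising, except at one gap 50 mm long, the same on both sides. The gap's middle is adjustable, y = -28 to +8 mm in the tank, NOT measured: draw the basket towards -y, trying by lifting softly. Free above.
- basket: Loose steel parts basket, 0.17 to 0.35 kg, hanging square in the tank near its +y end, clear of the gap. Origin: centre of its underside (12 mm above the bench at the start); z up. Body 46 (x) x 50 (y) mm, rim 43 mm up, open. A lug on each x side, 40 mm long (y), out to x = 34 mm, 35 to 43 mm up.
- basket_bar (a point): Middle of the basket's rigid bail: a round crossbar, 6 mm diameter, along the basket's x, axis 75 mm above its underside at y = 0, between two posts at x = +-20 mm (4 mm thick, 8 mm along y). 36 mm are free between the posts; 29 mm between bar and basket rim.
- rod: Loose hook rod, 0.16 kg, hanging upright in the fork. Origin: underside of the hook on the shank's axis; z up the shank. Shank: strap 5 (x) x 20 (y) mm up to 35 mm, then round, 8 mm diameter. Collar 34 mm diameter, 108 to 114 mm up. Above it a black handle 24 x 24 mm (sides along x, y), 114 to 164 mm.
- rod_hook (a point): Middle of the hook's mouth floor, 7.5 mm along rod x from the shank axis, 5 mm above the rod's origin. The hook points to rod +x: seat 5 mm thick, 20 mm wide (y), x = -2.5 to 17.5 mm; upturned tip 5 mm thick at x = 12.5 to 17.5 mm, top 15 mm up. Mouth 10 mm wide, 10 mm deep.
- rod_grip (a point): Point on the rod's handle where to grip, on the axis 142 mm above the rod's origin.
- rod_collar (a point): Centre of the underside of the rod's collar, 108 mm above the rod's origin.
- stand: Fixed fork stand. Origin: on the bench under the fork's seat; z up. Fork: level plate 8 mm thick, top 125 mm up, 50 mm wide (y), slot 14 mm wide along x, open to -x; prongs reach to x = -30 mm, slot ends at x = +7 mm. Post at x = 42 to 58 mm, base plate 8 mm thick, x = -40 to 70 mm.
- fork_seat (a point): On top of the fork, 125 mm up, where the middle of the collar belongs; axes as the stand. The rod hangs by its collar on the prongs: lift it some 10 mm and draw it out to -x by 50 mm or more (the hook does not pass up through the slot); hang it back the same way.
- plate: Fixed loading plate, 136 (x) x 146 (y) mm: a glass pane, free area 106 (x) x 116 (y) mm, top 12 mm above the bench, in an aluminium frame that stands 6 mm higher. Origin: centre of its underside; z up.
- glass (a point): Centre of the top of the glass; axes as the plate.
- ring_gauge: Bystander: loose steel ring, 52 mm across, 18 mm high. Origin: centre of its underside.
- jar: Bystander: loose clear jar, 44 mm across, 55 mm high. Origin: centre of its underside.
- setting_block: Bystander: loose steel block 30 x 60 x 35 mm. Origin: centre of its underside.
Mind the look-alikes: they are no part of the job. What is shaped like the rod but turquoise is not meant.

How it is judged:
On the way, in this order (a step that is already met when the one before it is completed fails the run):
1. the basket is lifted clear of the tank's rim on the hook rod (z of basket in the frame of tank above 0.165 m and contact force between rod and basket above 0.5 N), for 0.1 s.
2. the basket stands upright and flat on the glass, off the hook (x of basket in the frame of glass between -0.034 and 0.034 m and y of basket in the frame of glass between -0.034 and 0.034 m and z of basket in the frame of glass between -0.003 and 0.004 m and angle between basket's own z axis and vertical below 0.08 rad and contact force between rod and basket below 0.05 N), for 0.2 s.
At the end, for the whole second after the job is handed in: Basket flat on the glass (underside within 4 mm, tilt under 0.08 rad, centre within 34 mm of the glass centre along each of its axes), off the hook, at rest; rod hanging at rest in the fork (collar on the prongs within 16 mm of the seat, tilt under 0.1 rad) (all of step 2 and linear speed of each of basket, rod below 0.02 m/s and angular speed of each of basket, rod below 0.2 rad/s and horizontal distance between rod_collar and fork_seat below 0.016 m and z of rod_collar in the frame of fork_seat between -0.004 and 0.005 m and angle between rod's own z axis and vertical below 0.1 rad); the robot touches nothing.
It fails at once if the fingers touch the basket (contact force between the fingers and basket above 0.5 N).
It fails at once if the basket is tipped over (more than 40 degrees) (angle between basket's own z axis and vertical above 0.7 rad).
It fails at once if the basket is dropped or flung (faster than 0.7 m/s) (linear speed of basket above 0.7 m/s).
It fails at once if the basket is forced with the rod (more than 100 N) (contact force between rod and basket above 100 N).
It fails at once if a bystander is shifted by more than 30 mm or tipped (distance of any of ring_gauge, jar, setting_block from where it was at the start of the episode above 0.03 m or angle between any of ring_gauge, jar, setting_block's own z axis and vertical above 0.5 rad).
It also fails if it takes over 72 s, if anything falls off the work surface, if the arm or the gripper's body presses on something with over 40 N, if the wrist force passes 120 N, or if a joint passes its speed limit or range.

## Robot

A 6-joint arm with a two-finger parallel gripper is mounted at the origin on the work surface. World frame = base frame: x ahead of the robot, y to its left, z up, the work surface at z = 0. Lengths are in m, angles in rad, forces in N, time in s.
With the tool pointing down it reaches from about 0.375 to 0.975 m from the base axis. Payload 3.8 kg.
Tool frame: the origin (TCP) lies midway between the tips of the shut fingers; the grasp point (between the pads) lies 19 mm behind it; z points along the fingers, y is the line along which they close (so a half turn about z gives the same grasp; the last joint's range is limited). The gripper opens to 85 mm and grips with 20 to 120 N. Pads are 22 mm wide; open, the fingers measure 114 mm over their backs; the gripper's body (76 mm by 85 mm) begins 54 mm behind the grasp point. The pads swing forward as they close: fully open they stand 13 mm farther back than shut.
Start: joints at [1.144, 0.264, 1.604, -0, 1.274, -0.037], TCP at [0.256, 0.624, 0.231] pointing down, gripper open.
Joint ranges: [-2.63, 2.63], [-0.94, 2.18], [0.31, 2.57], [-1.31, 4.45], [0, 2.66], [-2.55, 2.55]. Speed limits (rad/s): [2.57, 2.57, 3.14, 3.14, 3.14, 3.14].

## Interface

Orientations are given as a rotation vector (axis times angle).
In Python, from workcell import read_state, vision, ticket gives the robot as it stands. The module is installed in compiled form; this text tells all that it offers.
- The arm moves only by the tool jog_arm, never from a script. Its arguments are lists of equal length, an entry for each row: "turn": the turn, a rotation vector about the tool's x, y, z in rad, a list of three; "delta_pos": the shift along the tool's x, y, z in m, a list of three; "gripper": the finger opening in m, from 0 to 0.0854. In form: {"turn": [[rx, ry, rz], ...], "delta_pos": [[dx, dy, dz], ...], "gripper": [gripper, ...]}. A call has 1 to 20 rows; each row shifts and turns the commanded pose from where the row before left it, along the tool's axes as they then stand; what a row does not reach is not made up. A row lasts 1/12 s, in which the tool goes at most 41.7 mm and 7.16 degrees, less where a joint would pass 70% of its speed; a pose out of reach is approached as far as the arm can. A call with a gripper value outside its range is refused whole. The fingers move at their own pace and stop on an object; "grip_force" is the grip in N (left out, the last holds). Time passes only in rows, so rows that do not move let the fingers close. It gives the time, the measured TCP pose, the force, the opening and the grip force at its end, in the units of the state.
- read_state(): the state, without advancing time (a new reading comes with each control period).
- vision.read_camera(name): name is "side" or "top"; returns the picture (400x640x3 uint8, red, green, blue); there is no depth.
- vision.calibration(name): a dict with "vfov" (degrees; the focal length in pixels is half the picture's height over the tangent of half this angle, whatever the lens; pixels are square), "cx", "cy" (the principal point, pixels), "R" (3x3) and "t" (3): a world point X has camera coordinates R X + t. Camera axes: x right, y down, z forward; pixel columns grow to the right and rows downward; lengths in m; the calibration is good to about 2 mm. A picture is of the moment at which its call begins. calibration takes no time and is no camera call.
- ticket.finish_job(): hands the job in; it is judged then, once.
The state is a dict: "time": time; "q": joint angles; "joint_vel": joint speeds; "joint_torque": joint torques, N m; "tool_pos": TCP position; "tcp_rot": TCP orientation; "wrist_force": force on the tool from outside, world axes, zero at the start; "torque": the same for the moment, N m; "width": opening from 0.0 (shut) to 1.0 (fully open); "grip_force": force on a finger pad.
Only numpy, scipy, OpenCV 4.12 (cv2) and the standard library are available. Lean on these libraries where they do the work, as an engineer would, in place of code of your own. Each camera call takes 0.05 s, during which the arm holds its last target. There are 200 camera calls.

## Working session

There is one attempt and no reset: what is moved stays moved. The work goes in short steps, Python scripts to look and compute and a tool call to move; the robot and the scene stay as the last step left them, time stands still between calls to the robot, and variables do not carry over. Pictures are saved under pics/ and viewed, at most 10 in all, crops included, and the job is handed in when it is done.

Besides the shell and the picture viewer there is one more tool, called after "Request:" as name(argument=value, ...) on one line, values as JSON. jog_arm: Moves the arm, as the interface text tells. Its arguments: {"type":"object","properties":{"turn":{"type":"array","items":{"type":"array","items":{"type":"number"}}},"delta_pos":{"type":"array","items":{"type":"array","items":{"type":"number"}}},"gripper":{"type":"array","items":{"type":"number"}},"grip_force":{"type":"number"}},"required":["turn","delta_pos","gripper"]}

```bash
mkdir -p pics; cat > h.py <<'E'
import numpy as np, cv2
from workcell import read_state, vision, ticket
def cal(n):
    c=vision.calibration(n); R=np.array(c["R"]); t=np.array(c["t"]); f=200/np.tan(np.radians(c["vfov"])/2)
    return R,t,f,c
def proj(n,X):
    R,t,f,c=cal(n); p=np.atleast_2d(X)@R.T+t
    return np.c_[f*p[:,0]/p[:,2]+c["cx"], f*p[:,1]/p[:,2]+c["cy"]]
def onz(n,uv,z):
    R,t,f,c=cal(n); uv=np.atleast_2d(uv); d=np.c_[(uv[:,0]-c["cx"])/f,(uv[:,1]-c["cy"])/f,np.ones(len(uv))]@R
    C=-R.T@t; return C+d*((z-C[2])/d[:,2])[:,None]
def shot(n,name):
    im=vision.read_camera(n); cv2.imwrite(f"pics/{name}.png",im[:,:,::-1]); return im
E
python3 - <<'E'
from h import *
for n in("top","side"):
    shot(n,n+"0"); c=vision.calibration(n); print(n,c, -np.array(c["R"]).T@np.array(c["t"]))
print(read_state())
E
```

```text
top {'vfov': 55.41144566915795, 'cx': 318.1387375351468, 'cy': 200.05051887539366, 'R': array([[-0.01110554, -0.99986657,  0.01197975],
       [-0.98831883,  0.00915461, -0.15212521],
       [ 0.15199525, -0.01352924, -0.98828862]]), 't': array([-0.06031339,  0.59668812,  1.00474712])} [ 0.43633151 -0.05217432  1.08447399]
side {'vfov': 46.579020699342266, 'cx': 315.5827838588035, 'cy': 199.34811648453436, 'R': array([[-0.99269697, -0.12011259, -0.01121096],
       [-0.06152095,  0.58400206, -0.80941755],
       [ 0.10376846, -0.80281664, -0.58712652]]), 't': array([0.56473443, 0.17446214, 1.15998437])} [0.45097344 0.89720022 0.82860152]
{'time': 0.1, 'q': array([ 1.14412145e+00,  2.64660977e-01,  1.60524746e+00, -4.11970878e-05,
        1.27368438e+00, -3.69178008e-02]), 'joint_vel': array([-0.00024431, -0.00094143, -0.0029401 , -0.0006657 ,  0.00055976,
       -0.00064835]), 'joint_torque': array([ 1.28584692e-03, -5.16706789e+01, -3.68589234e+01,  8.52835115e-06,
        6.32253330e-03, -4.06627760e-05]), 'tool_pos': array([0.25622821, 0.62376537, 0.23009245]), 'tcp_rot': array([-6.08260669e-01, -3.08171508e+00,  3.07162296e-03]), 'wrist_force': array([ 0.88842362, -0.01199818,  0.63134571]), 'torque': array([ 0.02272418,  0.00066038, -0.00350183]), 'grip_force': 0.0, 'width': 1.0024462192814083}
```

View pics/top0.png

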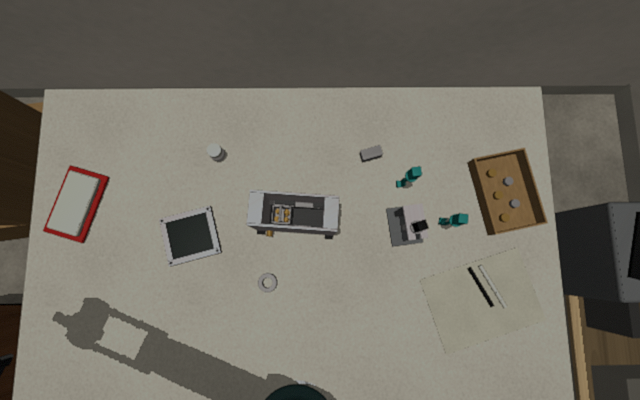

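View pics/side0.png

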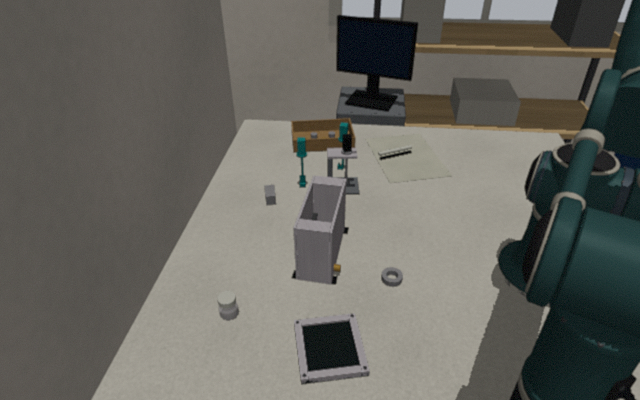

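```bash
python3 - <<'E'
from h import *
t=cv2.imread("pics/top0.png"); s=cv2.imread("pics/side0.png")
def cr(im,x,y,w=80,h=60,k=5): return cv2.resize(im[y:y+h,x:x+w],(w*k,h*k),interpolation=cv2.INTER_CUBIC)
a=np.hstack([cv2.resize(t[180:240,240:346],(400,300)) if 0 else cr(t,240,180,100,75,4), cr(t,380,190)])
b=np.hstack([cr(t,152,200), cr(s,290,130,100,75,4)])
cv2.imwrite("pics/z0.png",np.vstack([a,b]))
E
```

```text
(no output)
```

View pics/z0.png

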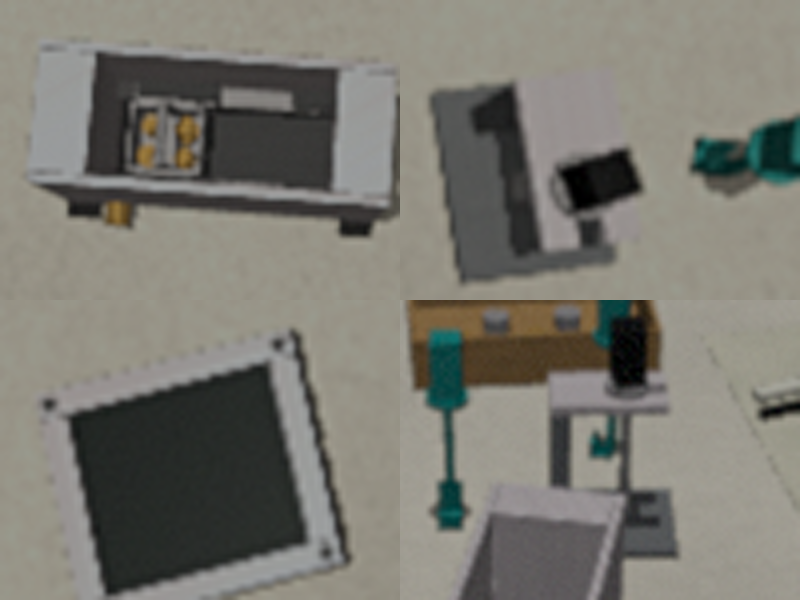

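Candidates for the rod, in top-image pixels: black-handled rod in the fork (about 420,225), turquoise ones at (413,173) and (459,219). The black one hanging in the fork fits the description; the crop confirms it. The tank rim spans (248–340, 190–232), with the basket at its left (+y) end around (282,214). The plate is at (190,236). A bright patch about 50 mm long at (295–314,203) may be the keeper gap.

```bash
cat > fit.py <<'E'
from h import *
from scipy.optimize import least_squares
G={}
for n in("top","side"):
    g=cv2.GaussianBlur(cv2.cvtColor(cv2.imread(f"pics/{n}0.png"),cv2.COLOR_BGR2GRAY).astype(np.float32),(0,0),0.7)
    G[n]=(cv2.Sobel(g,cv2.CV_32F,1,0),cv2.Sobel(g,cv2.CV_32F,0,1))
def W(p,L): c,s=np.cos(p[2]),np.sin(p[2]); L=np.atleast_2d(L); return np.c_[p[0]+c*L[:,0]-s*L[:,1],p[1]+s*L[:,0]+c*L[:,1],L[:,2]]
def rect(x0,x1,y0,y1,z): return [((x0,y0,z),(x1,y0,z)),((x1,y0,z),(x1,y1,z)),((x1,y1,z),(x0,y1,z)),((x0,y1,z),(x0,y0,z))]
def fit(p,segs,views,r=4):
    for it in range(12):
        rows=[]
        for n in views:
            gx,gy=G[n]
            for a,b in segs:
                L=np.array(a)+np.linspace(.08,.92,15)[:,None]*(np.array(b)-np.array(a)); uv=proj(n,W(p,L))
                d=uv[-1]-uv[0]; d/=np.hypot(*d)+1e-9; nn=np.array([-d[1],d[0]])
                o=np.arange(-r,r+.01,.25)
                P=(uv[:,None]+o[None,:,None]*nn).astype(np.float32)
                s=abs(cv2.remap(gx,P[...,0],P[...,1],1)*nn[0]+cv2.remap(gy,P[...,0],P[...,1],1)*nn[1])
                k=s.argmax(1)
                for i in range(15):
                    if s[i,k[i]]>40: rows.append((n,L[i],uv[i]+o[k[i]]*nn,nn))
        def res(q):
            out=[]
            for n in views:
                S=[x for x in rows if x[0]==n]
                if S: out.append(((proj(n,W(q,[x[1] for x in S]))-[x[2] for x in S])*[x[3] for x in S]).sum(1))
            return np.concatenate(out)
        p=least_squares(res,p,loss="soft_l1",f_scale=.5,x_scale=[.01,.01,.05]).x; r=max(1.5,r*.8)
    e=res(p); return p,len(e),np.median(abs(e))
E
python3 - <<'E'
from fit import *
def init(c,z): X=onz("top",c,z); m=X.mean(0); return m
# tank
m=init([[250,191],[247.5,224.5],[340,197],[337.5,232]],.165); X=onz("top",[[250,191],[340,197]],.165); d=X[0]-X[1]
tank0=[m[0],m[1],np.arctan2(-d[0],d[1])]
m=init([[160.4,220.4],[221,252.4]],.018); X=onz("top",[[160.4,220.4],[211.6,206.6]],.018); d=X[0]-X[1]
pl0=[m[0],m[1],np.arctan2(-d[0],d[1])]
X=onz("top",[[403.4,206],[421.6,204.6],[409,240],[428,238]],.125); f=(X[2]+X[3])/2; bk=(X[0]+X[1])/2; d=bk-f; yaw=np.arctan2(d[1],d[0])
st0=[f[0]+.03*np.cos(yaw),f[1]+.03*np.sin(yaw),yaw]
print(tank0,pl0,st0, np.hypot(*d[:2]))
R={}
for nm,p,segs in(("tank",tank0,rect(-.044,.044,-.11,.11,.165)+rect(-.038,.038,-.075,.075,.165)),("plate",pl0,rect(-.068,.068,-.073,.073,.018)+rect(-.053,.053,-.058,.058,.018)),("stand",st0,rect(-.03,.058,-.025,.025,.125))):
    for v in(("top",),("side",),("top","side")):
        q,n,e=fit(p,segs,v); print(nm,v,q.round(4),n,round(e,2)); 
    R[nm]=q
print("bar world@.087",onz("top",[282,214.5],.087),"gap px",onz("top",[[295,202.5],[313.75,205]],.055))
print("handle top",onz("top",[424,224],.181))
np.save("R.npy",np.array([R["tank"],R["plate"],R["stand"]]))
im=[cv2.resize(cv2.imread(f"pics/{n}0.png"),None,fx=4,fy=4,interpolation=cv2.INTER_CUBIC) for n in("top","side")]
for k,n in enumerate(("top","side")):
    for nm,segs in(("tank",rect(-.044,.044,-.11,.11,.165)+rect(-.038,.038,-.075,.075,.165)+rect(-.026,.026,-.075,.075,.069)),("stand",rect(-.03,.058,-.025,.025,.125)+rect(-.03,.007,-.007,.007,.125)+rect(-.04,.07,-.025,.025,.008)),("plate",rect(-.068,.068,-.073,.073,.018))):
        for a,b in segs:
            u=(proj(n,W(R[nm],[a,b]))*4+1.5).astype(int); cv2.line(im[k],u[0].tolist(),u[1].tolist(),(0,0,255),1)
a=im[0][4*185:4*242,4*242:4*342]; b=im[0][4*190:4*247,4*380:4*480]; c=im[1][4*120:4*210,4*270:4*370]; d=im[1][4*170:4*260,4*270:4*370]
cv2.imwrite("pics/z1.png",np.vstack([np.hstack([a,b]),np.hstack([c,d])]))
E
```

```text
[np.float64(0.5513544603413784), np.float64(-0.005219165340187071), np.float64(-0.07659345111888025)] [np.float64(0.5015967353795414), np.float64(0.28927838315031656), np.float64(0.25978233207082435)] [np.float64(0.5121080286502459), np.float64(-0.3130920048568084), np.float64(0.12715453639113267)] 0.08646339556216043
tank ('top',) [ 0.5538 -0.0026 -0.0773] 103 0.24
tank ('side',) [ 0.5513 -0.0036 -0.0822] 113 0.51
tank ('top', 'side') [ 0.5535 -0.0029 -0.0768] 215 0.26
plate ('top',) [0.5052 0.2939 0.251 ] 94 0.27
plate ('side',) [0.5053 0.2945 0.2566] 95 0.51
plate ('top', 'side') [0.5053 0.2942 0.2544] 189 0.5
stand ('top',) [ 0.5029 -0.3139  0.1303] 32 0.26
stand ('side',) [ 0.5138 -0.3167  0.1106] 57 0.48Traceback (most recent call last):
  File "<stdin>", line 14, in <module>
  File "fit.py", line 29, in fit
    p=least_squares(res,p,loss="soft_l1",f_scale=.5,x_scale=[.01,.01,.05]).x; r=max(1.5,r*.8)
      ~~~~~~~~~~~~~^^^^^^^^^^^^^^^^^^^^^^^^^^^^^^^^^^^^^^^^^^^^^^^^^^^^^^^
    return func(*args, **kwargs)
    vector_fun = VectorFunction(
        fun_wrapped,
    ...<6 lines>...
        workers=workers
    )
    self._update_fun()
    ~~~~~~~~~~~~~~~~^^
    self.f = self.fun_wrapped(xp_copy(self.x))
             ~~~~~~~~~~~~~~~~^^^^^^^^^^^^^^^^^
    return np.atleast_1d(self.fun(x))
                         ~~~~~~~~^^^
    return self.f(x, *self.args, **self.kwargs)
           ~~~~~~^^^^^^^^^^^^^^^^^^^^^^^^^^^^^^
  File "fit.py", line 27, in res
    if S: out.append(((proj(n,W(q,[x[1] for x in S]))-[x[2] for x in S])*[x[3] for x in S]).sum(1))
                       ~~~~^^^^^^^^^^^^^^^^^^^^^^^^^^
  File "h.py", line 7, in proj
    R,t,f,c=cal(n); p=np.atleast_2d(X)@R.T+t
            ~~~^^^
  File "h.py", line 4, in cal
    c=vision.calibration(n); R=np.array(c["R"]); t=np.array(c["t"]); f=200/np.tan(np.radians(c["vfov"])/2)
ValueError: time passes only in moves, steps and waits
```

```bash
python3 - <<'E'
import re
from workcell import vision
import pickle; pickle.dump({n:vision.calibration(n) for n in("top","side")},open("cal.pkl","wb"))
s=open("h.py").read(); s=s.replace("vision.calibration(n)","CAL[n]").replace("def cal","import pickle; CAL=pickle.load(open('cal.pkl','rb'))\ndef cal",1); open("h.py","w").write(s)
E
cat > f1.py <<'E'
from fit import *
tank=np.array([.5535,-.0029,-.0768]); plate=np.array([.5053,.2942,.2544])
sseg=rect(-.03,.058,-.025,.025,.125)+[((-.03,-.007,.125),(0,-.007,.125)),((-.03,.007,.125),(0,.007,.125))]
for v in(("top",),("side",),("top","side")):
    st,n,e=fit([.5085,-.3145,.127],sseg,v,3); print("stand",v,st.round(4),n,round(e,2))
hs=rect(-.012,.012,-.012,.012,.181)+[((x,y,.131),(x,y,.181)) for x in(-.012,.012) for y in(-.012,.012)]
print("handle top",onz("top",[424,224],.181))
for v in(("top",),("side",),("top","side")):
    rd,n,e=fit([*onz("top",[424,224],.181)[0][:2],.13],hs,v,3); print("rod",v,rd.round(4),n,round(e,2))
b0=W(tank,[0,.04,0])[0]; b0[2]=tank[2]
bk,n,e=fit(onz("top",[282,214.5],.087)[0][:2].tolist()+[tank[2]],rect(-.023,.023,-.025,.025,.055)+rect(-.02,.02,-.003,.003,.087),("top",),3); print("basket",bk.round(4),n,round(e,2))
c,s=np.cos(tank[2]),np.sin(tank[2]); T=lambda X:(np.atleast_2d(X)[:,:2]-tank[:2])@np.array([[c,-s],[s,c]])
print("bar in tank",T(onz("top",[282,214.5],.087)),T(bk[:2]),"gap px",T(onz("top",[[295,202.5],[313.75,205]],.053)))
im=[cv2.resize(cv2.imread(f"pics/{n}0.png"),None,fx=4,fy=4,interpolation=cv2.INTER_CUBIC) for n in("top","side")]
for k,n in enumerate(("top","side")):
    for p,segs in((tank,rect(-.044,.044,-.11,.11,.165)+rect(-.038,.038,-.075,.075,.165)+rect(-.026,.026,-.075,.075,.069)),(st,rect(-.03,.058,-.025,.025,.125)+rect(-.03,.007,-.007,.007,.125)+rect(-.04,.07,-.025,.025,.008)),(rd,hs),(bk,rect(-.023,.023,-.025,.025,.055)+rect(-.02,.02,-.003,.003,.087))):
        for a,b in segs:
            u=(proj(n,W(p,[a,b]))*4+1.5).astype(int); cv2.line(im[k],u[0].tolist(),u[1].tolist(),(0,0,255),1)
a=im[0][4*185:4*242,4*242:4*342]; b=im[0][4*190:4*247,4*380:4*480]; c=im[1][4*120:4*210,4*290:4*390]; d=im[1][4*170:4*260,4*270:4*370]
cv2.imwrite("pics/z1.png",np.vstack([np.hstack([a,b]),np.hstack([c,d])]))
E
python3 f1.py
```

```text
stand ('top',) [ 0.5028 -0.3138  0.1456] 58 0.28
stand ('side',) [ 0.5137 -0.3163  0.1052] 87 0.5
stand ('top', 'side') [ 0.5129 -0.3123  0.1143] 150 0.48
handle top [[ 0.5151474  -0.31641993  0.181     ]]
rod ('top',) [ 0.5135 -0.3121  0.2834] 119 0.25
rod ('side',) [ 0.5126 -0.3106  0.068 ] 105 0.5
rod ('top', 'side') [ 0.5132 -0.3118  0.2276] 222 0.49
basket [ 0.5457  0.0302 -0.1995] 112 0.75
bar in tank [[-0.00384962  0.03240751]] [[-0.01035122  0.03238901]] gap px [[ 0.0351726   0.00268984]
 [ 0.03173561 -0.04895034]]
```

View pics/z1.png

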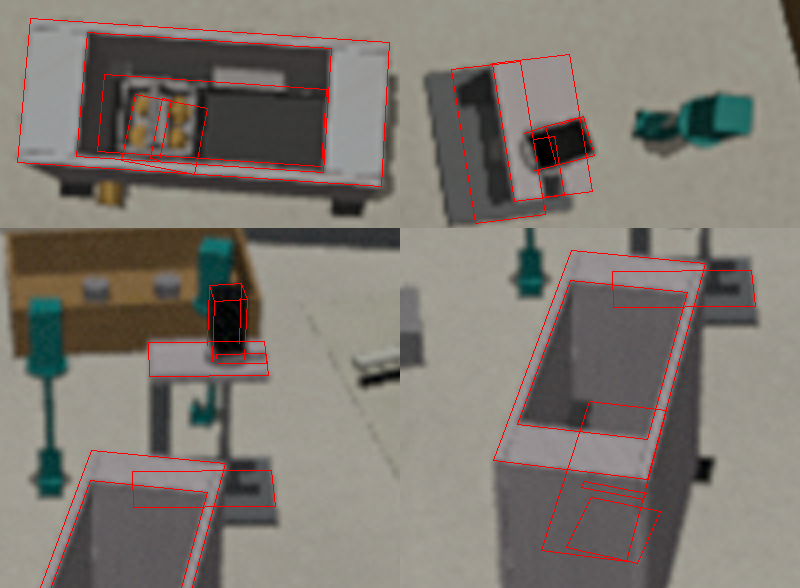

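Overlay: tank rim, fork plate and handle outlines match the picture; the basket fit does not. I'll enlarge the basket and the hook area.

```bash
python3 - <<'E'
from fit import *
tank=np.array([.5535,-.0029,-.0768]); rd=[.5132,-.3118]
K=12
t=cv2.imread("pics/top0.png"); s=cv2.imread("pics/side0.png")
a=cv2.resize(t[196:232,264:296],None,fx=K,fy=K,interpolation=cv2.INTER_CUBIC)
b=cv2.resize(s[210:246,322:354] if 0 else s[175:211,330:362],None,fx=K,fy=K,interpolation=cv2.INTER_CUBIC)
a=cv2.convertScaleAbs(a,alpha=1.4,beta=15);b=cv2.convertScaleAbs(b,alpha=1.4,beta=15)
def dot(im,u,o,col): cv2.circle(im,tuple(((u-np.array(o))*K+K/2-.5).astype(int).tolist()),3,col,-1)
# basket nominal at tank (0,.033)
def L(x,y,z): return W(tank,[[x,.033+y,z]])
for x in(-.023,.023):
    for y in(-.025,.025): dot(a,proj("top",L(x,y,.055))[0],(264,196),(0,255,0))
for x in(-.018,0,.018): dot(a,proj("top",L(x,0,.090))[0],(264,196),(0,0,255))
for psi,c in((.2,(0,0,255)),(.2+np.pi/2,(0,255,0)),(.2+np.pi,(255,0,0)),(.2-np.pi/2,(0,255,255))):
    for l in((.015,-.01,.0320),(.015,.01,.032),(.0175,0,.017)): dot(b,proj("side",W([*rd,psi],[l]))[0],(330,175),c)
for z in(.017,.03,.05): dot(b,proj("side",[*rd,z])[0],(330,175),(255,255,255))
cv2.imwrite("pics/z2.png",np.hstack([a,b])); print(a.shape,b.shape, proj("side",[*rd,.017]))
E
```

```text
(432, 384, 3) (432, 384, 3) [[345.16369817 182.41893731]]
```

View pics/z2.png

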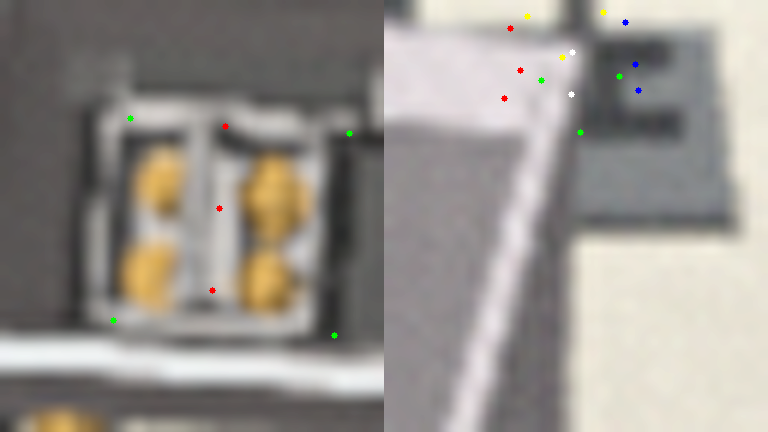

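The enlarged crop shows the basket rim at about (271–291, 204–223) and the bar near column 281. That puts the bar at tank y ≈ 37.5 mm. The hook is hidden behind the tank, so it points world +x or -y. I'm moving over the rod now.

Request:
jog_arm(turn=[[0, 0, 0], [0, 0, 0], [0, 0, 0], [0, 0, 0], [0, 0, 0], [0, 0, 0], [0, 0, 0], [0, 0, 0], [0, 0, 0], [0, 0, 0], [0, 0, 0], [0, 0, 0], [0, 0, 0], [0, 0, 0], [0, 0, 0], [0, 0, 0], [0, 0, 0], [0, 0, 0], [0, 0, 0], [0, 0, 0]], delta_pos=[[-0.0247, -0.032, 0], [-0.0247, -0.032, 0], [-0.0247, -0.032, 0], [-0.0247, -0.032, 0], [-0.0247, -0.032, 0], [-0.0247, -0.032, 0], [-0.0247, -0.032, 0], [-0.0247, -0.032, 0], [-0.0247, -0.032, 0], [-0.0247, -0.032, 0], [-0.0247, -0.032, 0], [-0.0247, -0.032, 0], [-0.0247, -0.032, 0], [-0.0247, -0.032, 0], [-0.0247, -0.032, 0], [-0.0247, -0.032, 0], [-0.0247, -0.032, 0], [-0.0247, -0.032, 0], [-0.0247, -0.032, 0], [-0.0247, -0.032, 0]], gripper=[0.0854, 0.0854, 0.0854, 0.0854, 0.0854, 0.0854, 0.0854, 0.0854, 0.0854, 0.0854, 0.0854, 0.0854, 0.0854, 0.0854, 0.0854, 0.0854, 0.0854, 0.0854, 0.0854, 0.0854])

```text
time: 1.77
tool_pos: [0.4699, -0.1574, 0.231]
tcp_rot: [-0.609, -3.082, -0.0]
wrist_force: [0.8, 0.1, 0.7]
width: 1.005
grip_force: 0.0
```

Request:
jog_arm(turn=[[0, 0, 0], [0, 0, 0], [0, 0, 0], [0, 0, 0], [0, 0, 0.12], [0, 0, 0.12], [0, 0, 0.12], [0, 0, 0.12], [0, 0, 0.12], [0, 0, 0.12], [0, 0, 0.12], [0, 0, 0.12], [0, 0, 0.12], [0, 0, 0.12], [0, 0, 0.12], [0, 0, 0.12], [0, 0, 0.12], [0, 0, 0.12], [0, 0, 0.12], [0, 0, 0.12]], delta_pos=[[-0.0247, -0.032, 0], [-0.0247, -0.032, 0], [-0.0247, -0.032, 0], [-0.0247, -0.032, 0], [0, 0, 0], [0, 0, 0], [0, 0, 0], [0, 0, 0], [0, 0, 0], [0, 0, 0], [0, 0, 0], [0, 0, 0], [0, 0, 0], [0, 0, 0], [0, 0, 0], [0, 0, 0], [0, 0, 0], [0, 0, 0], [0, 0, 0], [0, 0, 0]], gripper=[0.0854, 0.0854, 0.0854, 0.0854, 0.0854, 0.0854, 0.0854, 0.0854, 0.0854, 0.0854, 0.0854, 0.0854, 0.0854, 0.0854, 0.0854, 0.0854, 0.0854, 0.0854, 0.0854, 0.0854])

```text
time: 3.43
tool_pos: [0.5126, -0.3111, 0.2306]
tcp_rot: [-2.877, -1.26, 0.001]
wrist_force: [-0.9, -0.1, -0.3]
width: 0.997
grip_force: 0.0
```

Request:
jog_arm(turn=[[0, 0, 0.12], [0, 0, 0.12], [0, 0, 0.12], [0, 0, 0.12], [0, 0, 0.12], [0, 0, 0]], delta_pos=[[0, 0, 0], [0, 0, 0], [0, 0, 0], [0, 0, 0], [0, 0, 0], [0, 0, 0]], gripper=[0.0854, 0.0854, 0.0854, 0.0854, 0.0854, 0.0854])

```text
time: 3.93
tool_pos: [0.5126, -0.311, 0.2306]
tcp_rot: [-3.12, -0.359, 0.001]
wrist_force: [0.2, 0.7, -0.4]
width: 0.998
grip_force: 0.0
```

```bash
cat >> h.py <<'E'
from scipy.spatial.transform import Rotation as Ro
def st():
    s=read_state(); R=Ro.from_rotvec(s["tcp_rot"]).as_matrix()
    print("t",round(s["time"],2),"p",s["tool_pos"].round(4),"alpha",round(float(np.arctan2(R[1,1],R[0,1])),4),"z",R[:,2].round(4),"F",s["wrist_force"].round(2),"M",s["torque"].round(3),"w",round(s["width"],3),"g",s["grip_force"],"q",s["q"].round(3))
    return s,R
def to(R,p,target): print("tool delta",((np.array(target)-p)@R).round(4))
E
python3 - <<'E'
from h import *
s,R=st(); to(R,s["tool_pos"],[.513,-.312,.14])
E
```

```text
t 3.93 p [ 0.5126 -0.311   0.2306] alpha -1.3419 z [-1.e-03  6.e-04 -1.e+00] F [ 0.2   0.69 -0.42] M [ 0.028  0.04  -0.007] w 0.998 g 0.0 q [-0.587  0.124  1.771 -0.     1.248  0.755]
tool delta [0.0002 0.0011 0.0906]
```

Request:
jog_arm(turn=[[0, 0, 0], [0, 0, 0], [0, 0, 0], [0, 0, 0], [0, 0, 0], [0, 0, 0], [0, 0, 0], [0, 0, 0], [0, 0, 0], [0, 0, 0], [0, 0, 0], [0, 0, 0], [0, 0, 0]], delta_pos=[[0, 0.001, 0.02], [0, 0, 0.02], [0, 0, 0.02], [0, 0, 0.02], [0, 0, 0.0105], [0, 0, 0], [0, 0, 0], [0, 0, 0], [0, 0, 0], [0, 0, 0], [0, 0, 0], [0, 0, 0], [0, 0, 0]], gripper=[0.0854, 0.0854, 0.0854, 0.0854, 0.0854, 0.015, 0.015, 0.015, 0.015, 0.015, 0.015, 0.015, 0.015], grip_force=60)

```text
time: 5.02
tool_pos: [0.5143, -0.3129, 0.1427]
tcp_rot: [3.119, 0.363, 0.004]
wrist_force: [-0.6, 1.0, 5.9]
width: 0.283
grip_force: 57.0
```

```bash
python3 - <<'E'
from h import *
s,R=st()
d=np.array([-np.cos(.12),-np.sin(.12),0])*.085
to(R,s["tool_pos"],s["tool_pos"]+d)
E
```

```text
t 5.02 p [ 0.5143 -0.3129  0.1427] alpha -1.3389 z [ 0.0027 -0.0017 -1.    ] F [-0.65  0.98  5.91] M [ 0.107  0.058 -0.048] w 0.283 g 57.00903955847025 q [-0.588  0.195  1.857  0.     1.086  0.751]
tool delta [-0.0845 -0.0095 -0.0002]
```

Request:
jog_arm(turn=[[0, 0, 0], [0, 0, 0], [0, 0, 0], [0, 0, 0], [0, 0, 0], [0, 0, 0], [0, 0, 0], [0, 0, 0], [0, 0, 0], [0, 0, 0], [0, 0, 0], [0, 0, 0]], delta_pos=[[0, 0, -0.006], [0, 0, -0.006], [0, 0, 0], [-0.012, -0.0013, 0], [-0.012, -0.0013, 0], [-0.012, -0.0013, 0], [-0.012, -0.0013, 0], [-0.012, -0.0013, 0], [-0.012, -0.0013, 0], [-0.012, -0.0013, 0], [0, 0, 0], [0, 0, 0]], gripper=[0.015, 0.015, 0.015, 0.015, 0.015, 0.015, 0.015, 0.015, 0.015, 0.015, 0.015, 0.015])

```text
time: 6.02
tool_pos: [0.4287, -0.323, 0.1529]
tcp_rot: [3.121, 0.361, 0.001]
wrist_force: [0.2, 0.2, -1.1]
width: 0.278
grip_force: 56.4
```

```bash
python3 - <<'E'
from h import *
s,R=st()
for n in("top","side"): shot(n,n+"1")
g=s["tool_pos"]-R[:,2]*.019
for n in ("top","side"): print(n,proj(n,[g,g-[0,0,.142]]))
t=cv2.imread("pics/top1.png"); k=cv2.imread("pics/side1.png")
u=proj("side",g-[0,0,.1])[0].astype(int); v=proj("top",g)[0].astype(int)
a=cv2.resize(k[u[1]-40:u[1]+40,u[0]-40:u[0]+40],(400,400),interpolation=cv2.INTER_CUBIC)
b=cv2.resize(t[v[1]-40:v[1]+40,v[0]-40:v[0]+40],(400,400),interpolation=cv2.INTER_CUBIC)
print(u,v); cv2.imwrite("pics/z3.png",np.hstack([a,b]))
E
```

```text
t 6.02 p [ 0.4287 -0.323   0.1529] alpha -1.3405 z [ 6.e-04 -1.e-04 -1.e+00] F [ 0.18  0.21 -1.12] M [ 0.006 -0.031  0.002] w 0.278 g 56.37853723950684 q [-0.692  0.067  1.983  0.     1.092  0.648]
top [[427.5882377  260.65442834]
 [412.26536705 260.38841615]]
side [[375.60569401 138.08851811]
 [372.65682021 178.54759957]]
[373 167] [427 260]
```

View pics/z3.png

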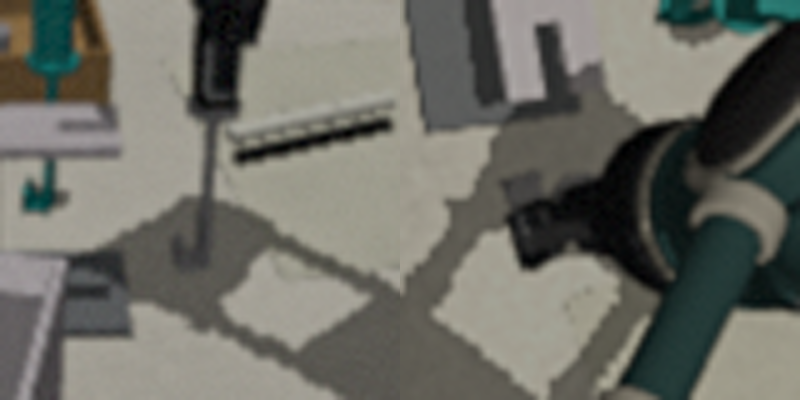

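The side crop shows the hook at the lower end of the shank, around px (372,180), with its tip to the left. So it points world +x, yaw about 0.23. Next I'll raise it and turn it so the hook points to tank +y, then carry it over the tank.

Request:
jog_arm(turn=[[0, 0, -0.115], [0, 0, -0.115], [0, 0, -0.115], [0, 0, -0.115], [0, 0, -0.115], [0, 0, -0.115], [0, 0, -0.115], [0, 0, -0.115], [0, 0, -0.115], [0, 0, -0.115], [0, 0, -0.115]], delta_pos=[[0, 0, -0.0145], [0, 0, -0.0145], [0, 0, -0.0145], [0, 0, -0.0145], [0, 0, -0.0145], [0, 0, -0.0145], [0, 0, -0.0145], [0, 0, -0.0145], [0, 0, -0.0145], [0, 0, -0.0145], [0, 0, -0.0145]], gripper=[0.015, 0.015, 0.015, 0.015, 0.015, 0.015, 0.015, 0.015, 0.015, 0.015, 0.015])

```text
time: 7.03
tool_pos: [0.4301, -0.3226, 0.3131]
tcp_rot: [2.295, 2.145, 0.0]
wrist_force: [-0.4, 0.9, -2.3]
width: 0.282
grip_force: 56.5
```

Request:
jog_arm(turn=[[0, 0, 0], [0, 0, 0], [0, 0, 0], [0, 0, 0], [0, 0, 0], [0, 0, 0], [0, 0, 0], [0, 0, 0], [0, 0, 0], [0, 0, 0], [0, 0, 0], [0, 0, 0], [0, 0, 0], [0, 0, 0]], delta_pos=[[0.0284, 0.0084, 0], [0.0284, 0.0084, 0], [0.0284, 0.0084, 0], [0.0284, 0.0084, 0], [0.0284, 0.0084, 0], [0.0284, 0.0084, 0], [0.0284, 0.0084, 0], [0.0284, 0.0084, 0], [0.0284, 0.0084, 0], [0.0284, 0.0084, 0], [0.0284, 0.0084, 0], [0.0284, 0.0084, 0], [0, 0, 0], [0, 0, 0]], gripper=[0.015, 0.015, 0.015, 0.015, 0.015, 0.015, 0.015, 0.015, 0.015, 0.015, 0.015, 0.015, 0.015, 0.015])

```text
time: 8.2
tool_pos: [0.5558, 0.0115, 0.3121]
tcp_rot: [-2.298, -2.142, 0.0]
wrist_force: [-0.0, 0.2, -2.2]
width: 0.274
grip_force: 58.2
```

```bash
python3 - <<'E'
from h import *
s,R=st(); to(R,s["tool_pos"],[.5555,.0095,.188])
im=shot("side","side2"); t=shot("top","top2"); p=s["tool_pos"]-[0,0,.1257]
u=proj("side",p+[0,0,.03])[0].astype(int); 
a=cv2.resize(im[u[1]-50:u[1]+50,u[0]-40:u[0]+40,::-1],(480,600),interpolation=cv2.INTER_CUBIC)
for z in(0,.035,.108):
    w=(proj("side",p+[0,0,z])[0]-[u[0]-40,u[1]-50])*6+2.5; cv2.circle(a,tuple(int(x) for x in w),3,(0,0,255),-1)
w=(proj("side",p+[-.0175*np.sin(-.0765),.0175,.015])[0]-[u[0]-40,u[1]-50])*6+2.5; cv2.circle(a,tuple(int(x) for x in w),3,(0,255,0),-1)
cv2.imwrite("pics/z4.png",a)
E
```

```text
t 8.2 p [0.5558 0.0115 0.3121] alpha -0.0702 z [-3.e-04 -0.e+00 -1.e+00] F [-0.01  0.24 -2.15] M [-0.01   0.029  0.009] w 0.274 g 58.215776681900024 q [-0.024 -0.002  1.755 -0.     1.389  0.046]
tool delta [-2.100e-03 -1.000e-04  1.241e-01]
```

View pics/z4.png

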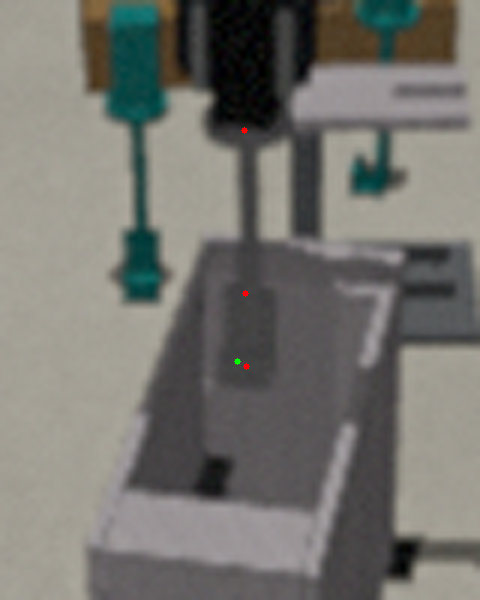

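Request:
jog_arm(turn=[[0, 0, 0], [0, 0, 0], [0, 0, 0], [0, 0, 0], [0, 0, 0], [0, 0, 0], [0, 0, 0], [0, 0, 0], [0, 0, 0], [0, 0, 0], [0, 0, 0]], delta_pos=[[-0.0021, 0, 0.012], [0, 0, 0.012], [0, 0, 0.012], [0, 0, 0.012], [0, 0, 0.012], [0, 0, 0.012], [0, 0, 0.012], [0, 0, 0.012], [0, 0, 0.003], [0, 0, 0.002], [0, 0, 0]], gripper=[0.015, 0.015, 0.015, 0.015, 0.015, 0.015, 0.015, 0.015, 0.015, 0.015, 0.015])

```text
time: 9.22
tool_pos: [0.5549, 0.0077, 0.2109]
tcp_rot: [-2.302, -2.138, 0.001]
wrist_force: [-0.9, -0.4, -1.8]
width: 0.276
grip_force: 58.2
```

```bash
python3 - <<'E'
from h import *
s,R=st(); to(R,s["tool_pos"],[.5555,.0095,.188])
im=shot("top","top3"); t=cv2.imread("pics/top3.png")
a=cv2.resize(t[180:240,242:342],None,fx=7,fy=7,interpolation=cv2.INTER_CUBIC)
cv2.imwrite("pics/z5.png",cv2.convertScaleAbs(a,alpha=1.4,beta=15))
E
```

```text
t 9.22 p [0.5549 0.0077 0.2109] alpha -0.0739 z [-5.e-04  0.e+00 -1.e+00] F [-0.93 -0.39 -1.79] M [ 0.006 -0.015 -0.01 ] w 0.276 g 58.20049703121185 q [-0.031  0.052  1.886  0.     1.204  0.043]
tool delta [0.0019 0.0005 0.0229]
```

Request:
jog_arm(turn=[[0, 0, 0], [0, 0, 0], [0, 0, 0], [0, 0, 0], [0, 0, 0], [0, 0, 0], [0, 0, 0], [0, 0, 0]], delta_pos=[[0, 0, 0.004], [0, 0, 0.004], [0, 0, 0.004], [0, 0, 0.004], [0, 0, 0.004], [0, 0, 0.003], [0, 0, 0], [0, 0, 0]], gripper=[0.015, 0.015, 0.015, 0.015, 0.015, 0.015, 0.015, 0.015])

```text
time: 9.93
tool_pos: [0.5547, 0.0076, 0.1879]
tcp_rot: [-2.302, -2.137, 0.001]
wrist_force: [-0.8, -0.1, -2.1]
width: 0.275
grip_force: 58.3
```

```bash
python3 - <<'E'
from h import *
s,R=st()
c,sn=np.cos(-.0768),np.sin(-.0768); d=s["tool_pos"][:2]-[.5535,-.0029]; print("tank frame",d@np.array([[c,-sn],[sn,c]]))
E
```

```text
t 9.93 p [0.5547 0.0076 0.1879] alpha -0.0741 z [-7.e-04  0.e+00 -1.e+00] F [-0.8  -0.12 -2.12] M [0.047 0.    0.036] w 0.275 g 58.25418770313263 q [-0.031  0.07   1.911  0.     1.162  0.043]
tank frame [0.00041678 0.01058321]
```

Request:
jog_arm(turn=[[0, 0, 0], [0, 0, 0], [0, 0, 0], [0, 0, 0], [0, 0, 0], [0, 0, 0], [0, 0, 0], [0, 0, 0]], delta_pos=[[0.004, 0, 0], [0.004, 0, 0], [0.004, 0, 0], [0.003, 0, 0], [0.0025, 0, 0], [0.0015, 0, 0], [0, 0, 0], [0, 0, 0]], gripper=[0.015, 0.015, 0.015, 0.015, 0.015, 0.015, 0.015, 0.015])

```text
time: 10.6
tool_pos: [0.5564, 0.0267, 0.1883]
tcp_rot: [2.302, 2.138, -0.0]
wrist_force: [-0.9, 0.1, -1.2]
width: 0.272
grip_force: 58.3
```

```bash
cat >> h.py <<'E'
def tk():
    s,R=st(); c,sn=np.cos(-.0768),np.sin(-.0768); d=s["tool_pos"][:2]-[.5535,-.0029]; print("tank frame",(d@np.array([[c,-sn],[sn,c]])).round(4),"origin z",round(s["tool_pos"][2]-.1257,4))
E
python3 -c "
from h import *
tk()"
```

```text
t 10.6 p [0.5564 0.0267 0.1883] alpha -0.0737 z [ 0.e+00 -1.e-04 -1.e+00] F [-0.91  0.13 -1.2 ] M [0.016 0.026 0.018] w 0.272 g 58.25844347476959 q [ 0.003  0.073  1.906 -0.     1.162  0.077]
tank frame [0.0006 0.0297] origin z 0.0626
```

Request:
jog_arm(turn=[[0, 0, 0], [0, 0, 0], [0, 0, 0], [0, 0, 0], [0, 0, 0], [0, 0, 0]], delta_pos=[[0, 0, -0.003], [0, 0, -0.003], [0, 0, -0.003], [0, 0, -0.001], [0, 0, 0], [0, 0, 0]], gripper=[0.015, 0.015, 0.015, 0.015, 0.015, 0.015])

```text
time: 11.1
tool_pos: [0.5567, 0.0268, 0.1987]
tcp_rot: [2.302, 2.137, 0.002]
wrist_force: [0.3, 0.9, -0.2]
width: 0.273
grip_force: 58.3
```

Request:
jog_arm(turn=[[0, 0, 0], [0, 0, 0], [0, 0, 0], [0, 0, 0], [0, 0, 0], [0, 0, 0]], delta_pos=[[0, 0, -0.002], [0, 0, -0.002], [0, 0, -0.001], [0, 0, 0], [0, 0, 0], [0, 0, 0]], gripper=[0.015, 0.015, 0.015, 0.015, 0.015, 0.015])

```text
time: 11.6
tool_pos: [0.5564, 0.0267, 0.2034]
tcp_rot: [-2.302, -2.138, -0.0]
wrist_force: [0.6, 1.6, -0.7]
width: 0.276
grip_force: 58.2
```

```bash
python3 -c "
from h import *
tk()"
```

```text
t 11.6 p [0.5564 0.0267 0.2034] alpha -0.0741 z [ 1.e-04  3.e-04 -1.e+00] F [ 0.63  1.59 -0.71] M [0.295 0.04  0.014] w 0.276 g 58.185667991638184 q [0.003 0.061 1.89  0.    1.19  0.077]
tank frame [0.0006 0.0297] origin z 0.0777
```

Request:
jog_arm(turn=[[0, 0, 0], [0, 0, 0], [0, 0, 0], [0, 0, 0], [0, 0, 0], [0, 0, 0], [0, 0, 0]], delta_pos=[[0.0015, 0, 0], [0, 0, -0.002], [0, 0, -0.002], [0, 0, -0.001], [0, 0, 0], [0, 0, 0], [0, 0, 0]], gripper=[0.015, 0.015, 0.015, 0.015, 0.015, 0.015, 0.015])

```text
time: 12.18
tool_pos: [0.5563, 0.028, 0.2081]
tcp_rot: [-2.302, -2.138, 0.001]
wrist_force: [-1.4, -0.3, -3.6]
width: 0.273
grip_force: 58.1
```

```bash
python3 -c "
from h import *
tk()"
```

```text
t 12.18 p [0.5563 0.028  0.2081] alpha -0.074 z [-4.e-04 -1.e-04 -1.e+00] F [-1.35 -0.35 -3.59] M [-0.011 -0.007  0.036] w 0.273 g 58.129295110702515 q [ 0.006  0.058  1.885 -0.     1.199  0.08 ]
tank frame [0.0004 0.031 ] origin z 0.0824
```

Request:
jog_arm(turn=[[0, 0, 0], [0, 0, 0], [0, 0, 0], [0, 0, 0], [0, 0, 0], [0, 0, 0], [0, 0, 0], [0, 0, 0], [0, 0, 0], [0, 0, 0], [0, 0, 0], [0, 0, 0], [0, 0, 0], [0, 0, 0]], delta_pos=[[0, 0, -0.001], [-0.002, 0, 0], [-0.003, 0, 0], [-0.004, 0, 0], [-0.004, 0, 0], [-0.004, 0, 0], [-0.004, 0, 0], [-0.004, 0, 0], [-0.004, 0, 0], [-0.004, 0, 0], [-0.004, 0, 0], [-0.003, 0, 0], [0, 0, 0], [0, 0, 0]], gripper=[0.015, 0.015, 0.015, 0.015, 0.015, 0.015, 0.015, 0.015, 0.015, 0.015, 0.015, 0.015, 0.015, 0.015])

```text
time: 13.35
tool_pos: [0.5535, -0.012, 0.2093]
tcp_rot: [-2.303, -2.137, -0.0]
wrist_force: [-0.0, -0.0, -2.5]
width: 0.274
grip_force: 58.1
```

```bash
python3 -c "
from h import *
tk(); shot('top','top4')"
```

```text
t 13.35 p [ 0.5535 -0.012   0.2093] alpha -0.0744 z [ 0.e+00  1.e-04 -1.e+00] F [-0.03 -0.03 -2.55] M [-0.021 -0.01  -0.015] w 0.274 g 58.12776267528534 q [-0.067  0.05   1.891  0.     1.201  0.008]
tank frame [ 0.0007 -0.0091] origin z 0.0836
```

Request:
jog_arm(turn=[[0, 0, 0], [0, 0, 0], [0, 0, 0], [0, 0, 0], [0, 0, 0], [0, 0, 0], [0, 0, 0], [0, 0, 0]], delta_pos=[[-0.004, 0, 0], [-0.004, 0, 0], [-0.004, 0, 0], [0, 0, -0.002], [0, 0, -0.002], [0, 0, -0.002], [0, 0, 0], [0, 0, 0]], gripper=[0.015, 0.015, 0.015, 0.015, 0.015, 0.015, 0.015, 0.015])

```text
time: 14.07
tool_pos: [0.5529, -0.0238, 0.2157]
tcp_rot: [2.302, 2.137, 0.001]
wrist_force: [0.4, -0.1, -3.8]
width: 0.276
grip_force: 58.2
```

```bash
python3 -c "
from h import *
tk()"
```

```text
t 14.07 p [ 0.5529 -0.0238  0.2157] alpha -0.0739 z [ 8.e-04 -1.e-04 -1.e+00] F [ 0.41 -0.11 -3.82] M [-0.049  0.004  0.051] w 0.276 g 58.244526386260986 q [-0.088  0.045  1.885 -0.     1.212 -0.014]
tank frame [ 0.001  -0.0208] origin z 0.09
```

Request:
jog_arm(turn=[[0, 0, 0], [0, 0, 0], [0, 0, 0], [0, 0, 0]], delta_pos=[[0, 0, -0.0015], [0, 0, -0.0015], [0, 0, 0], [0, 0, 0]], gripper=[0.015, 0.015, 0.015, 0.015])

```text
time: 14.4
tool_pos: [0.5527, -0.0238, 0.2185]
tcp_rot: [2.302, 2.138, 0.0]
wrist_force: [-0.6, -0.8, -3.1]
width: 0.276
grip_force: 58.2
```

```bash
python3 -c "
from h import *
tk()"
```

```text
t 14.4 p [ 0.5527 -0.0238  0.2185] alpha -0.0739 z [ 3.e-04 -1.e-04 -1.e+00] F [-0.62 -0.82 -3.08] M [-0.084 -0.033 -0.001] w 0.276 g 58.24550449848175 q [-0.088  0.043  1.881 -0.     1.217 -0.014]
tank frame [ 0.0008 -0.0209] origin z 0.0928
```

Request:
jog_arm(turn=[[0, 0, 0], [0, 0, 0], [0, 0, 0], [0, 0, 0], [0, 0, 0]], delta_pos=[[0, 0, -0.002], [0, 0, -0.002], [0, 0, -0.002], [0, 0, 0], [0, 0, 0]], gripper=[0.015, 0.015, 0.015, 0.015, 0.015])

```text
time: 14.82
tool_pos: [0.5528, -0.0238, 0.2246]
tcp_rot: [2.302, 2.137, 0.001]
wrist_force: [0.3, -1.0, -2.7]
width: 0.276
grip_force: 58.2
```

```bash
python3 -c "
from h import *
tk()
t0=cv2.imread('pics/top2.png') 
im=shot('top','top5')
im=im[:,:,::-1]
a=[cv2.resize(x[185:235,242:342],None,fx=6,fy=6,interpolation=cv2.INTER_CUBIC) for x in (cv2.imread('pics/top4.png'),im)]
cv2.imwrite('pics/z6.png',cv2.convertScaleAbs(np.vstack(a),alpha=1.4,beta=15))
"
```

```text
t 14.82 p [ 0.5528 -0.0238  0.2246] alpha -0.074 z [ 6.e-04 -1.e-04 -1.e+00] F [ 0.26 -0.95 -2.74] M [-0.111  0.019 -0.015] w 0.276 g 58.24709594249725 q [-0.088  0.038  1.874 -0.     1.228 -0.014]
tank frame [ 0.0009 -0.0209] origin z 0.0989
```

View pics/z6.png

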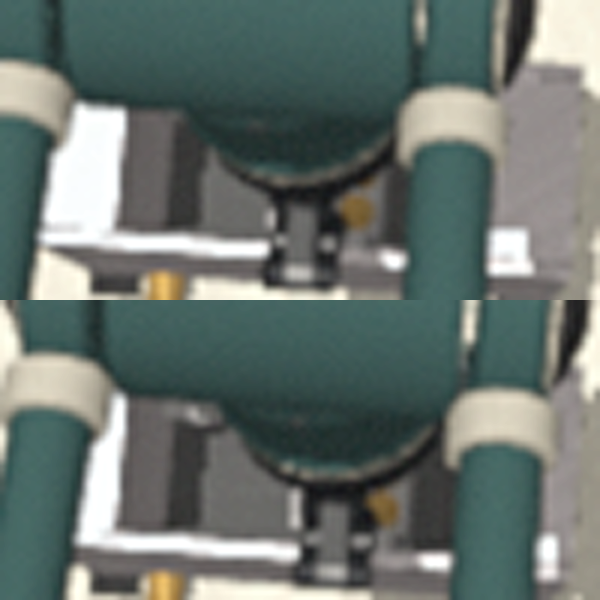

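The basket moves with the rod (gold part beside the gripper) and lifts without a load rise. A small side moment suggests rubbing on the gap's +y edge, so I'll ease 4 mm towards -y and lift on.

Request:
jog_arm(turn=[[0, 0, 0], [0, 0, 0], [0, 0, 0], [0, 0, 0], [0, 0, 0], [0, 0, 0]], delta_pos=[[-0.002, 0, 0], [-0.002, 0, 0], [0, 0, -0.002], [0, 0, -0.002], [0, 0, 0], [0, 0, 0]], gripper=[0.015, 0.015, 0.015, 0.015, 0.015, 0.015])

```text
time: 15.37
tool_pos: [0.5525, -0.0278, 0.2286]
tcp_rot: [2.302, 2.137, 0.001]
wrist_force: [0.9, -0.1, -3.5]
width: 0.274
grip_force: 58.3
```

```bash
python3 -c "
from h import *
tk()
"
```

```text
t 15.37 p [ 0.5525 -0.0278  0.2286] alpha -0.074 z [ 6.e-04 -0.e+00 -1.e+00] F [ 0.89 -0.11 -3.52] M [-0.001  0.067 -0.067] w 0.274 g 58.25816810131073 q [-0.095  0.035  1.87   0.     1.236 -0.021]
tank frame [ 0.0009 -0.0249] origin z 0.1029
```

Request:
jog_arm(turn=[[0, 0, 0], [0, 0, 0], [0, 0, 0], [0, 0, 0], [0, 0, 0], [0, 0, 0], [0, 0, 0], [0, 0, 0], [0, 0, 0], [0, 0, 0], [0, 0, 0], [0, 0, 0], [0, 0, 0], [0, 0, 0], [0, 0, 0], [0, 0, 0], [0, 0, 0], [0, 0, 0], [0, 0, 0], [0, 0, 0]], delta_pos=[[0, 0, -0.003], [0, 0, -0.004], [0, 0, -0.006], [0, 0, -0.009], [0, 0, -0.01], [0, 0, -0.01], [0, 0, -0.01], [0, 0, -0.01], [0, 0, -0.01], [0, 0, -0.01], [0, 0, -0.01], [0, 0, -0.01], [0, 0, -0.01], [0, 0, -0.01], [0, 0, -0.01], [0, 0, -0.01], [0, 0, -0.007], [0, 0, -0.004], [0, 0, 0], [0, 0, 0]], gripper=[0.015, 0.015, 0.015, 0.015, 0.015, 0.015, 0.015, 0.015, 0.015, 0.015, 0.015, 0.015, 0.015, 0.015, 0.015, 0.015, 0.015, 0.015, 0.015, 0.015])

```text
time: 17.03
tool_pos: [0.5523, -0.0278, 0.3812]
tcp_rot: [-2.302, -2.138, 0.0]
wrist_force: [-1.4, 0.3, -3.4]
width: 0.275
grip_force: 58.3
```

```bash
python3 -c "
from h import *
tk()
s,R=st()
im=shot('side','side6')[:,:,::-1]; t=shot('top','top6')[:,:,::-1]
o=s['tool_pos']-[0,0,.1257]; u=proj('side',o)[0].astype(int)
a=cv2.resize(im[u[1]-60:u[1]+60,u[0]-60:u[0]+60],(600,600),interpolation=cv2.INTER_CUBIC)
al=np.arctan2(R[1,1],R[0,1])+np.pi/2; h=np.array([np.cos(al),np.sin(al),0])
for p in (o,o+h*.0095+[0,0,.008],o+h*.0095+[0,0,.008-.075]):
    w=(proj('side',p)[0]-u+60)*5+2; cv2.circle(a,tuple(int(x) for x in w),3,(0,0,255),-1)
cv2.imwrite('pics/z7.png',a)
"
```

```text
t 17.03 p [ 0.5523 -0.0278  0.3812] alpha -0.074 z [-0.  0. -1.] F [-1.35  0.32 -3.42] M [-0.044  0.027 -0.049] w 0.275 g 58.30995261669159 q [-0.095 -0.025  1.654  0.     1.512 -0.021]
tank frame [ 0.0007 -0.0249] origin z 0.2555
t 17.03 p [ 0.5523 -0.0278  0.3812] alpha -0.074 z [-0.  0. -1.] F [-1.35  0.32 -3.42] M [-0.044  0.027 -0.049] w 0.275 g 58.30995261669159 q [-0.095 -0.025  1.654  0.     1.512 -0.021]
```

View pics/z7.png

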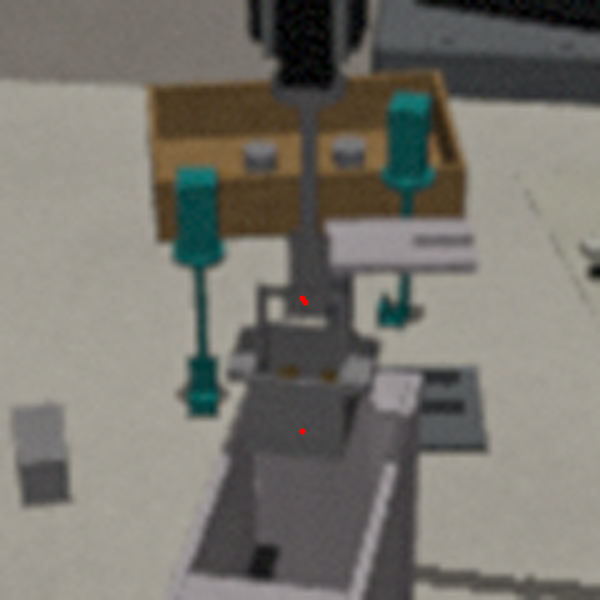

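The side picture shows the basket hanging level on the hook above the tank (bail around px (305,300) in the crop). I'm carrying it to the plate.

Request:
jog_arm(turn=[[0, 0, 0], [0, 0, 0], [0, 0, 0], [0, 0, 0], [0, 0, 0], [0, 0, 0], [0, 0, 0], [0, 0, 0], [0, 0, 0], [0, 0, 0], [0, 0, 0], [0, 0, 0], [0, 0, 0], [0, 0, 0], [0, 0, 0], [0, 0, 0], [0, 0, 0], [0, 0, 0], [0, 0, 0], [0, 0, 0]], delta_pos=[[0.003, -0.0007, 0], [0.006, -0.0014, 0], [0.009, -0.002, 0], [0.012, -0.0027, 0], [0.0147, -0.0034, 0], [0.0147, -0.0034, 0], [0.0147, -0.0034, 0], [0.0147, -0.0034, 0], [0.0147, -0.0034, 0], [0.0147, -0.0034, 0], [0.0147, -0.0034, 0], [0.0147, -0.0034, 0], [0.0147, -0.0034, 0], [0.0147, -0.0034, 0], [0.0147, -0.0034, 0], [0.0147, -0.0034, 0], [0.0147, -0.0034, 0], [0.0147, -0.0034, 0], [0.0147, -0.0034, 0], [0.0147, -0.0034, 0]], gripper=[0.015, 0.015, 0.015, 0.015, 0.015, 0.015, 0.015, 0.015, 0.015, 0.015, 0.015, 0.015, 0.015, 0.015, 0.015, 0.015, 0.015, 0.015, 0.015, 0.015])

```text
time: 18.8
tool_pos: [0.5099, 0.2431, 0.3813]
tcp_rot: [-2.301, -2.139, -0.0]
wrist_force: [0.2, -0.2, -2.9]
width: 0.272
grip_force: 58.3
```

Request:
jog_arm(turn=[[0, 0, 0], [0, 0, 0], [0, 0, 0], [0, 0, 0], [0, 0, 0], [0, 0, 0], [0, 0, 0], [0, 0, 0], [0, 0, 0]], delta_pos=[[0.0144, -0.0034, 0], [0.012, -0.0027, 0], [0.009, -0.002, 0], [0.006, -0.0014, 0], [0.003, -0.0007, 0], [0, 0, 0], [0, 0, 0], [0, 0, 0], [0, 0, 0]], gripper=[0.015, 0.015, 0.015, 0.015, 0.015, 0.015, 0.015, 0.015, 0.015])

```text
time: 19.55
tool_pos: [0.5042, 0.2856, 0.3813]
tcp_rot: [2.303, 2.137, -0.0]
wrist_force: [0.5, -0.4, -3.2]
width: 0.276
grip_force: 58.3
```

```bash
python3 -c "
from h import *
s,R=st(); to(R,s['tool_pos'],[.5047,.2862,.2047])
"
```

```text
t 19.55 p [0.5042 0.2856 0.3813] alpha -0.0749 z [ 1.e-04 -2.e-04 -1.e+00] F [ 0.52 -0.41 -3.25] M [-0.002 -0.009  0.007] w 0.276 g 58.32567036151886 q [ 0.473  0.027  1.602 -0.     1.512  0.547]
tool delta [0.0007 0.0004 0.1766]
```

Request:
jog_arm(turn=[[0, 0, 0], [0, 0, 0], [0, 0, 0], [0, 0, 0], [0, 0, 0], [0, 0, 0], [0, 0, 0], [0, 0, 0], [0, 0, 0], [0, 0, 0], [0, 0, 0], [0, 0, 0], [0, 0, 0], [0, 0, 0], [0, 0, 0], [0, 0, 0], [0, 0, 0]], delta_pos=[[0, 0, 0.004], [0, 0, 0.008], [0, 0, 0.012], [0, 0, 0.0125], [0, 0, 0.0125], [0, 0, 0.0125], [0, 0, 0.0125], [0, 0, 0.0125], [0, 0, 0.0125], [0, 0, 0.0125], [0, 0, 0.0125], [0, 0, 0.0125], [0, 0, 0.01], [0, 0, 0.007], [0, 0, 0.004], [0, 0, 0.002], [0, 0, 0]], gripper=[0.015, 0.015, 0.015, 0.015, 0.015, 0.015, 0.015, 0.015, 0.015, 0.015, 0.015, 0.015, 0.015, 0.015, 0.015, 0.015, 0.015])

```text
time: 20.97
tool_pos: [0.504, 0.2862, 0.2216]
tcp_rot: [-2.302, -2.138, 0.0]
wrist_force: [-0.4, -0.1, -4.0]
width: 0.277
grip_force: 58.3
```

Request:
jog_arm(turn=[[0, 0, 0], [0, 0, 0], [0, 0, 0], [0, 0, 0], [0, 0, 0], [0, 0, 0], [0, 0, 0], [0, 0, 0], [0, 0, 0], [0, 0, 0], [0, 0, 0], [0, 0, 0], [0, 0, 0], [0, 0, 0], [0, 0, 0], [0, 0, 0]], delta_pos=[[0, 0, 0.0015], [0, 0, 0.0015], [0, 0, 0.0015], [0, 0, 0.0015], [0, 0, 0.0015], [0, 0, 0.0015], [0, 0, 0.0015], [0, 0, 0.0015], [0, 0, 0.0015], [0, 0, 0.0015], [0, 0, 0.0015], [0, 0, 0.0015], [0, 0, 0.0015], [0, 0, 0.0015], [0, 0, 0], [0, 0, 0]], gripper=[0.015, 0.015, 0.015, 0.015, 0.015, 0.015, 0.015, 0.015, 0.015, 0.015, 0.015, 0.015, 0.015, 0.015, 0.015, 0.015])

```text
time: 22.3
tool_pos: [0.5041, 0.2863, 0.2009]
tcp_rot: [2.302, 2.138, 0.0]
wrist_force: [0.1, 0.2, -1.7]
width: 0.271
grip_force: 58.3
```

```bash
python3 -c "
from h import *
s,R=st(); to(R,s['tool_pos'],[.5047,.2862,.1907])
"
```

```text
t 22.3 p [0.5041 0.2863 0.2009] alpha -0.074 z [ 2.e-04  1.e-04 -1.e+00] F [ 0.09  0.18 -1.71] M [-0.019  0.036 -0.002] w 0.271 g 58.327986001968384 q [0.474 0.106 1.847 0.    1.189 0.548]
tool delta [-0.      0.0006  0.0102]
```

Request:
jog_arm(turn=[[0, 0, 0], [0, 0, 0], [0, 0, 0], [0, 0, 0], [0, 0, 0], [0, 0, 0], [0, 0, 0], [0, 0, 0]], delta_pos=[[0.001, 0, 0.002], [0, 0, 0.002], [0, 0, 0.002], [0, 0, 0.002], [0, 0, 0.002], [0, 0, 0.002], [0, 0, 0], [0, 0, 0]], gripper=[0.015, 0.015, 0.015, 0.015, 0.015, 0.015, 0.015, 0.015])

```text
time: 22.97
tool_pos: [0.5039, 0.2871, 0.1885]
tcp_rot: [-2.302, -2.138, 0.001]
wrist_force: [-1.2, -0.6, -2.4]
width: 0.272
grip_force: 58.4
```

```bash
python3 -c "
from h import *
s,R=st()
"
```

```text
t 22.97 p [0.5039 0.2871 0.1885] alpha -0.074 z [-4.e-04 -2.e-04 -1.e+00] F [-1.22 -0.6  -2.37] M [-0.034 -0.063 -0.017] w 0.272 g 58.35682153701782 q [ 0.475  0.117  1.858 -0.     1.167  0.549]
```

Now withdrawing gently, checking partway.

Request:
jog_arm(turn=[[0, 0, 0], [0, 0, 0], [0, 0, 0], [0, 0, 0], [0, 0, 0], [0, 0, 0]], delta_pos=[[-0.002, 0, 0], [-0.002, 0, 0], [-0.002, 0, 0], [-0.002, 0, 0], [0, 0, 0], [0, 0, 0]], gripper=[0.015, 0.015, 0.015, 0.015, 0.015, 0.015])

```text
time: 23.47
tool_pos: [0.5035, 0.2791, 0.1889]
tcp_rot: [2.302, 2.137, 0.0]
wrist_force: [0.4, 0.0, -1.5]
width: 0.276
grip_force: 58.4
```

```bash
python3 -c "
from h import *
s,R=st()
"
```

```text
t 23.47 p [0.5035 0.2791 0.1889] alpha -0.0743 z [ 1.e-04  1.e-04 -1.e+00] F [ 0.37  0.01 -1.49] M [-0.031 -0.07   0.002] w 0.276 g 58.38415324687958 q [0.463 0.108 1.868 0.    1.166 0.537]
```

Request:
jog_arm(turn=[[0, 0, 0], [0, 0, 0], [0, 0, 0], [0, 0, 0], [0, 0, 0], [0, 0, 0], [0, 0, 0], [0, 0, 0], [0, 0, 0], [0, 0, 0], [0, 0, 0], [0, 0, 0], [0, 0, 0], [0, 0, 0], [0, 0, 0], [0, 0, 0], [0, 0, 0], [0, 0, 0], [0, 0, 0], [0, 0, 0]], delta_pos=[[-0.004, 0, 0], [-0.004, 0, 0], [-0.004, 0, 0], [-0.004, 0, 0], [-0.004, 0, 0], [-0.004, 0, 0], [-0.004, 0, 0], [0, 0, -0.005], [0, 0, -0.01], [0, 0, -0.01], [0, 0, -0.01], [0, 0, -0.01], [0, 0, -0.01], [0, 0, -0.01], [0, 0, -0.01], [0, 0, -0.01], [0, 0, -0.01], [0, 0, -0.015], [0, 0, -0.015], [0, 0, 0]], gripper=[0.015, 0.015, 0.015, 0.015, 0.015, 0.015, 0.015, 0.015, 0.015, 0.015, 0.015, 0.015, 0.015, 0.015, 0.015, 0.015, 0.015, 0.015, 0.015, 0.015])

```text
time: 25.13
tool_pos: [0.503, 0.2521, 0.318]
tcp_rot: [2.301, 2.136, 0.009]
wrist_force: [0.9, 1.1, -1.1]
width: 0.275
grip_force: 58.6
```

```bash
python3 - <<'E'
from h import *
s,R=st()
# entry point 85 mm out of the fork, as at extraction: (.4287,-.323); seat grasp pos (.5143,-.3129,.1427)
to(R,s["tool_pos"],[.4287,-.323,s["tool_pos"][2]])
t=shot("top","top8"); k=shot("side","side8")
a=cv2.resize(t[195:275,150:240,::-1],(450,400),interpolation=cv2.INTER_CUBIC); b=cv2.resize(k[270:390,270:375,::-1],(350,400),interpolation=cv2.INTER_CUBIC)
cv2.imwrite("pics/z8.png",np.hstack([a,b]))
E
```

```text
t 25.13 p [0.503  0.2521 0.318 ] alpha -0.074 z [ 0.0056  0.0025 -1.    ] F [ 0.87  1.1  -1.11] M [-0.004 -0.062  0.028] w 0.275 g 58.57347249984741 q [ 0.42   0.004  1.738 -0.     1.393  0.494]
tool delta [-0.579  -0.0316 -0.0019]
```

View pics/z8.png

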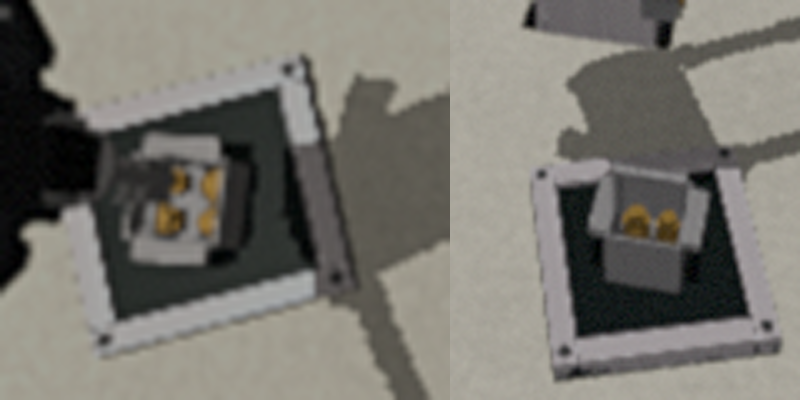

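The pictures show the basket standing upright near the middle of the glass, about (36–50% of the frame) and off the hook. I'm taking the rod back.

Request:
jog_arm(turn=[[0, 0, 0], [0, 0, 0], [0, 0, 0], [0, 0, 0], [0, 0, 0], [0, 0, 0], [0, 0, 0], [0, 0, 0], [0, 0, 0], [0, 0, 0], [0, 0, 0], [0, 0, 0], [0, 0, 0], [0, 0, 0], [0, 0, 0], [0, 0, 0], [0, 0, 0], [0, 0, 0], [0, 0, 0], [0, 0, 0]], delta_pos=[[-0.01, -0.0005, 0], [-0.02, -0.001, 0], [-0.0305, -0.0017, 0], [-0.0305, -0.0017, 0], [-0.0305, -0.0017, 0], [-0.0305, -0.0017, 0], [-0.0305, -0.0017, 0], [-0.0305, -0.0017, 0], [-0.0305, -0.0017, 0], [-0.0305, -0.0017, 0], [-0.0305, -0.0017, 0], [-0.0305, -0.0017, 0], [-0.0305, -0.0017, 0], [-0.0305, -0.0017, 0], [-0.0305, -0.0017, 0], [-0.0305, -0.0017, 0], [-0.0305, -0.0017, 0], [-0.0305, -0.0017, 0], [-0.0305, -0.0017, 0], [-0.0305, -0.0017, 0]], gripper=[0.015, 0.015, 0.015, 0.015, 0.015, 0.015, 0.015, 0.015, 0.015, 0.015, 0.015, 0.015, 0.015, 0.015, 0.015, 0.015, 0.015, 0.015, 0.015, 0.015])

```text
time: 26.9
tool_pos: [0.4248, -0.325, 0.3121]
tcp_rot: [-2.301, -2.135, 0.001]
wrist_force: [0.7, 0.1, -1.3]
width: 0.272
grip_force: 58.5
```

Request:
jog_arm(turn=[[0, 0, 0.115], [0, 0, 0.115], [0, 0, 0.115], [0, 0, 0.115], [0, 0, 0.115], [0, 0, 0.115], [0, 0, 0.115], [0, 0, 0.115], [0, 0, 0.115], [0, 0, 0.115], [0, 0, 0.115], [0, 0, 0], [0, 0, 0]], delta_pos=[[0, 0, 0.0145], [0, 0, 0.0145], [0, 0, 0.0145], [0, 0, 0.0145], [0, 0, 0.0145], [0, 0, 0.0145], [0, 0, 0.0145], [0, 0, 0.0145], [0, 0, 0.0145], [0, 0, 0.0145], [0, 0, 0.0145], [0, 0, 0], [0, 0, 0]], gripper=[0.015, 0.015, 0.015, 0.015, 0.015, 0.015, 0.015, 0.015, 0.015, 0.015, 0.015, 0.015, 0.015])

```text
time: 27.98
tool_pos: [0.4247, -0.3228, 0.1523]
tcp_rot: [-3.117, -0.368, 0.005]
wrist_force: [-0.3, -0.0, -0.5]
width: 0.274
grip_force: 58.4
```

```bash
python3 - <<'E'
from h import *
s,R=st()
to(R,s["tool_pos"],[.4287,-.323,.155]); to(R,s["tool_pos"],[.5133,-.3127,.155])
E
```

```text
t 27.98 p [ 0.4247 -0.3228  0.1523] alpha -1.3361 z [-0.0037  0.0028 -1.    ] F [-0.31 -0.03 -0.48] M [-0.09  -0.009  0.014] w 0.274 g 58.35201323032379 q [-0.696  0.064  1.987 -0.     1.095  0.64 ]
tool delta [ 0.0038  0.0012 -0.0027]
tool delta [ 0.0885  0.0108 -0.003 ]
```

Request:
jog_arm(turn=[[0, 0, 0], [0, 0, 0], [0, 0, 0], [0, 0, 0], [0, 0, 0], [0, 0, 0], [0, 0, 0], [0, 0, 0], [0, 0, 0]], delta_pos=[[0.0038, 0.0012, -0.003], [0.007, 0.0008, 0], [0.007, 0.0008, 0], [0.007, 0.0008, 0], [0.007, 0.0008, 0], [0.007, 0.0008, 0], [0.007, 0.0008, 0], [0, 0, 0], [0, 0, 0]], gripper=[0.015, 0.015, 0.015, 0.015, 0.015, 0.015, 0.015, 0.015, 0.015])

```text
time: 28.73
tool_pos: [0.473, -0.3188, 0.1571]
tcp_rot: [-3.12, -0.365, 0.001]
wrist_force: [-0.5, 0.3, -2.1]
width: 0.271
grip_force: 58.5
```

```bash
python3 - <<'E'
from h import *
s,R=st()
to(R,s["tool_pos"],[.5133,-.3127,.155])
E
```

```text
t 28.73 p [ 0.473  -0.3188  0.1571] alpha -1.338 z [-4.e-04  1.e-04 -1.e+00] F [-0.47  0.25 -2.15] M [ 0.011  0.071 -0.024] w 0.271 g 58.47079575061798 q [-0.637  0.126  1.909 -0.     1.107  0.701]
tool delta [0.0407 0.0033 0.0021]
```

Request:
jog_arm(turn=[[0, 0, 0], [0, 0, 0], [0, 0, 0], [0, 0, 0], [0, 0, 0], [0, 0, 0], [0, 0, 0], [0, 0, 0], [0, 0, 0]], delta_pos=[[0.006, -0.0002, 0], [0.006, 0.0005, 0], [0.006, 0.0006, 0], [0.006, 0.0006, 0], [0.006, 0.0006, 0], [0.006, 0.0006, 0], [0.0047, 0.0005, 0], [0, 0, 0], [0, 0, 0]], gripper=[0.015, 0.015, 0.015, 0.015, 0.015, 0.015, 0.015, 0.015, 0.015])

```text
time: 29.48
tool_pos: [0.5131, -0.3127, 0.1572]
tcp_rot: [-3.12, -0.364, 0.001]
wrist_force: [-0.1, -0.0, -1.7]
width: 0.275
grip_force: 58.5
```

```bash
python3 - <<'E'
from h import *
s,R=st()
to(R,s["tool_pos"],[.5133,-.3127,.1427])
E
```

```text
t 29.48 p [ 0.5131 -0.3127  0.1572] alpha -1.3385 z [-3.e-04  1.e-04 -1.e+00] F [-0.13 -0.02 -1.72] M [-0.027  0.029  0.021] w 0.275 g 58.4762316942215 q [-0.589  0.182  1.845 -0.     1.115  0.75 ]
tool delta [0.0002 0.0001 0.0145]
```

Lowering until the collar sits on the prongs.

Request:
jog_arm(turn=[[0, 0, 0], [0, 0, 0], [0, 0, 0], [0, 0, 0], [0, 0, 0], [0, 0, 0], [0, 0, 0], [0, 0, 0], [0, 0, 0]], delta_pos=[[0, 0, 0.003], [0, 0, 0.003], [0, 0, 0.003], [0, 0, 0.002], [0, 0, 0.0015], [0, 0, 0.001], [0, 0, 0.001], [0, 0, 0], [0, 0, 0]], gripper=[0.015, 0.015, 0.015, 0.015, 0.015, 0.015, 0.015, 0.015, 0.015])

```text
time: 30.23
tool_pos: [0.513, -0.3129, 0.1429]
tcp_rot: [3.12, 0.363, 0.0]
wrist_force: [-0.0, -0.2, -1.3]
width: 0.272
grip_force: 58.8
```

```bash
python3 - <<'E'
from h import *
s,R=st()
E
```

```text
t 30.23 p [ 0.513  -0.3129  0.1429] alpha -1.339 z [ 3.e-04 -2.e-04 -1.e+00] F [-0.03 -0.22 -1.28] M [ 0.014 -0.072 -0.009] w 0.272 g 58.754265904426575 q [-0.589  0.195  1.858 -0.     1.089  0.75 ]
```

Request:
jog_arm(turn=[[0, 0, 0], [0, 0, 0], [0, 0, 0]], delta_pos=[[0, 0, 0.0015], [0, 0, 0], [0, 0, 0]], gripper=[0.015, 0.015, 0.015])

```text
time: 30.48
tool_pos: [0.5131, -0.3129, 0.1427]
tcp_rot: [3.12, 0.363, 0.001]
wrist_force: [-1.9, 1.1, 5.1]
width: 0.278
grip_force: 59.3
```

Request:
jog_arm(turn=[[0, 0, 0], [0, 0, 0], [0, 0, 0]], delta_pos=[[0, 0, 0.0015], [0, 0, 0], [0, 0, 0]], gripper=[0.015, 0.015, 0.015])

```text
time: 30.73
tool_pos: [0.5132, -0.313, 0.1427]
tcp_rot: [3.12, 0.363, 0.001]
wrist_force: [-5.3, 2.4, 11.8]
width: 0.276
grip_force: 60.1
```

Request:
jog_arm(turn=[[0, 0, 0], [0, 0, 0], [0, 0, 0], [0, 0, 0], [0, 0, 0], [0, 0, 0], [0, 0, 0], [0, 0, 0], [0, 0, 0], [0, 0, 0], [0, 0, 0], [0, 0, 0], [0, 0, 0], [0, 0, 0], [0, 0, 0], [0, 0, 0], [0, 0, 0], [0, 0, 0]], delta_pos=[[0, 0, -0.0025], [0, 0, 0], [0, 0, 0], [0, 0, 0], [0, 0, 0], [0, 0, 0], [0, 0, 0], [0, 0, -0.005], [0, 0, -0.01], [0, 0, -0.015], [0, 0, -0.02], [0, 0, -0.02], [0, 0, -0.02], [0, 0, -0.02], [0, 0, 0], [0, 0, 0], [0, 0, 0], [0, 0, 0]], gripper=[0.015, 0.015, 0.03, 0.06, 0.0854, 0.0854, 0.0854, 0.0854, 0.0854, 0.0854, 0.0854, 0.0854, 0.0854, 0.0854, 0.0854, 0.0854, 0.0854, 0.0854])

```text
time: 32.23
tool_pos: [0.5122, -0.3123, 0.2509]
tcp_rot: [-3.119, -0.363, 0.003]
wrist_force: [0.0, -0.5, -0.6]
width: 1.0
grip_force: 0.0
```

Request:
jog_arm(turn=[[0, 0, 0], [0, 0, 0], [0, 0, 0], [0, 0, 0], [0, 0, 0], [0, 0, 0], [0, 0, 0], [0, 0, 0], [0, 0, 0], [0, 0, 0], [0, 0, 0], [0, 0, 0]], delta_pos=[[-0.02, 0, 0], [-0.02, 0, 0], [-0.02, 0, 0], [0, 0, 0], [0, 0, 0], [0, 0, 0], [0, 0, 0], [0, 0, 0], [0, 0, 0], [0, 0, 0], [0, 0, 0], [0, 0, 0]], gripper=[0.0854, 0.0854, 0.0854, 0.0854, 0.0854, 0.0854, 0.0854, 0.0854, 0.0854, 0.0854, 0.0854, 0.0854])

```text
time: 33.23
tool_pos: [0.4547, -0.3265, 0.2523]
tcp_rot: [-3.12, -0.364, -0.0]
wrist_force: [-0.5, 0.5, 0.3]
width: 1.005
grip_force: 0.0
```

```bash
python3 - <<'E'
from fit import *
s,R=st()
import fit
for n in("side","top"):
    im=shot(n,n+"9"); g=cv2.GaussianBlur(cv2.cvtColor(im,cv2.COLOR_RGB2GRAY).astype(np.float32),(0,0),.7); G[n]=(cv2.Sobel(g,cv2.CV_32F,1,0),cv2.Sobel(g,cv2.CV_32F,0,1))
    o=cv2.imread(f"pics/{n}0.png")[:,:,::-1]
    u=proj(n,[.513,-.312,.156])[0].astype(int); a=im[u[1]-12:u[1]+12,u[0]-12:u[0]+12].astype(int).mean(2); b=o[u[1]-12:u[1]+12,u[0]-12:u[0]+12].astype(int).mean(2)
    print(n,"handle diff",abs(a-b).mean().round(1)," dark px now/before",(a<45).sum(),(b<45).sum(), np.argwhere(a<45).mean(0).round(1),np.argwhere(b<45).mean(0).round(1))
hs=rect(-.012,.012,-.012,.012,.181)+[((x,y,.131),(x,y,.181)) for x in(-.012,.012) for y in(-.012,.012)]
print("rod side fit",fit.fit([.513,-.312,.23],hs,("side",),3))
E
```

```text
t 33.23 p [ 0.4547 -0.3265  0.2523] alpha -1.3387 z [ 0.e+00  1.e-04 -1.e+00] F [-0.55  0.55  0.26] M [ 0.026  0.033 -0.02 ] w 1.005 g 0.0 q [-0.667  0.034  1.828  0.     1.28   0.671]
side handle diff 6.7  dark px now/before 167 180 [10.3 13.2] [10.1 12.6]
top handle diff 19.1  dark px now/before 126 123 [13.3 13. ] [13.1 12.3]
rod side fit (array([ 0.50744876, -0.33702908,  0.07246027]), 115, np.float64(1.311736045391064))
```

The rod's handle is back within a pixel of its starting place in both views, the basket stands on the glass and the arm is clear, so I'm handing in.

```bash
python3 -c "
from workcell import ticket
print(ticket.finish_job())"
```

```text
the job is handed in; nothing more can be done
None
```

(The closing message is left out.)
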